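Sort a finished batch of 3D prints

ROBOT

A 6-joint arm with a two-finger parallel gripper is mounted at the origin on the work surface. World frame = base frame: x ahead of the robot, y to its left, z up, the work surface at z = 0. Lengths are in mm, angles in rad, forces in N, time in s.
With the tool pointing down it reaches from about 350 to 975 mm from the base axis. Payload 7.1 kg.
Tool frame: the origin (TCP) lies midway between the tips of the shut fingers; the grasp point (between the pads) lies 19 mm behind it (ctrl.grasp_offset is the distance from the TCP to the grasp point, in mm); z points along the fingers, y is the line along which they close (so a half turn about z gives the same grasp; the last joint's range is limited). The gripper opens to 88 mm and grips with 3 to 60 N. Pads are 20 mm wide; open, the fingers measure 115 mm over their backs; the gripper's body (75 mm by 178 mm) begins 61 mm behind the grasp point.
Start: joints at [-1.243, 0.423, 1.63, -0, 1.089, -0.019], TCP at [212.448, -587.767, 222.675] pointing down, gripper open.
Joint ranges: [-3, 3], [-0.9, 2.11], [0.09, 2.58], [-1.31, 4.45], [0.11, 2.69], [-2.54, 2.54]. Speed limits (rad/s): [2.39, 2.39, 3.01, 3.14, 3.14, 3.14].

INTERFACE

Orientations are given as a rotation vector (axis times angle).
In Python, from workcell import ctrl gives the robot as it stands. The module is installed in compiled form; this text tells all that it offers.
- The arm moves only by the tool servo_tool, never from a script. Its argument "rows" is a list of rows, each a list of 7 numbers: the turn, a rotation vector about the tool's x, y, z as a fraction of full scale, then the shift along the tool's x, y, z as a fraction of full scale, then the finger opening in mm, from 0 to 87.8. A call has 1 to 10 rows; each row is the pose to reach, as a shift and turn from the pose commanded when the call began, along the tool's axes at that moment; what a row does not reach only later rows make up. Full scale, the value 1, is 20 cm for a shift and 1.5 rad for a turn. A row lasts 1/8 s, in which the tool goes at most 62.5 mm and 10.7 degrees, less where a joint would pass 70% of its speed; a pose out of reach is approached as far as the arm can. A call with a number of a shift or a turn outside -1 to 1 is refused whole. A call with a gripper value outside its range is refused whole. The fingers move at their own pace and stop on an object; the grip force is fixed at half the most. Time passes only in rows, so rows that repeat a pose let the fingers close. It gives the time, the measured TCP pose, the force, the opening and the grip force at its end, in the units of the state.
- ctrl.get_obs(): the state, without advancing time (a new reading comes with each control period).
- ctrl.get_image(name): name is "scene" or "top" or "wrist"; returns (picture, depth): 384x512x3 uint8, red, green, blue; 384x512 float32, mm along the optical axis (not along the pixel's ray), 0 where there is no reading.
- ctrl.camera_info(name): a dict with "intrinsics" (3x3 intrinsics, pixels), "k1" (the pictures are not rectified: a ray, as slopes to the right and down, at radius r is drawn at 1 + k1 r^2 times it, then the intrinsics apply), "R" (3x3) and "t" (3): a world point X has camera coordinates R X + t. Camera axes: x right, y down, z forward; pixel columns grow to the right and rows downward; lengths in mm; the calibration is good to about 2 mm. A picture is of the moment at which its call begins: read the wrist's pose just before it. camera_info takes no time and is no camera call; for the wrist camera it gives the pose at the moment of the call.
- ctrl.close_job(): hands the job in; it is judged then, once.
The state is a dict: "t": time; "qpos": joint angles; "qvel": joint speeds; "joint_torque": joint torques, N m; "ee_pos": TCP position; "orientation": TCP orientation; "ft_force": force on the tool from outside, world axes, zero at the start; "moment": the same for the moment, N m; "width": finger opening in mm; "grasp_force": force on a finger pad.
Only numpy, scipy, OpenCV 4.12 (cv2) and the standard library are available. Lean on these libraries where they do the work, as an engineer would, in place of code of your own. Each camera call takes 0.05 s, during which the arm holds its last target. There are 200 camera calls.

TASK

Sort the five printed parts on the bench into their containers: both gears lying flat with the hub up on the floor of the round tub, both tubes standing on end on the floor of the long tray, and the bracket standing on its foot on the floor of the square bin. Leave the tape roll and the glue bottle among them where they stand.

Things in the scene. Friction and masses are not known exactly. Their poses are not given: they have to be found in the camera images.
- gear_large: Large off-white 3D-printed gear lying flat, hub up: toothed disc 60 mm across and 16 mm thick, with a round hub 26 mm in diameter rising from its middle to 38 mm above the underside; about 50 g. Origin: centre of its underside; z up.
- gear_small: Small off-white 3D-printed gear lying flat, hub up: toothed disc 42 mm across and 14 mm thick, with a round hub 22 mm in diameter rising from its middle to 36 mm above the underside; about 30 g. Origin: centre of its underside; z up.
- tube_tall: Tall off-white 3D-printed plain tube standing on end: 36 mm outside diameter, 24 mm bore, 70 mm high; about 45 g. Origin: centre of its underside; z up.
- tube_short: Short off-white 3D-printed plain tube standing on end: 36 mm outside diameter, 24 mm bore, 38 mm high; about 30 g. Origin: centre of its underside; z up.
- bracket: Off-white 3D-printed bracket standing on its foot: foot plate 50 mm (x) by 40 mm (y) by 8 mm thick, with an upright plate 12 mm thick (x) and 40 mm wide (y), centred 12 mm to the -x side of the foot's middle and rising to 50 mm above the underside; about 50 g. Origin: centre of the foot's underside; z up.
- tape_roll: Bystander: brown roll of tape lying flat among the prints, a ring 58 mm across with a 40 mm hole, 22 mm high, loose. Origin: centre of its underside; z up.
- glue_bottle: Bystander: small glue bottle standing among the prints, 34 mm in diameter, 72 mm high, black cap, loose. Origin: centre of its underside; z up.
- round_tub: Grey plastic round open tub, fixed to the bench: 164 mm outside diameter, wall 4 mm, rim 28 mm above the bench, inner floor 5 mm above the bench. Origin: centre of its underside; z up.
- square_bin: Grey plastic square open bin, fixed to the bench: 140 by 140 mm outside, wall 5 mm, rim 28 mm above the bench, inner floor 5 mm above the bench. Origin: centre of its underside; z up. x and y along its sides.
- long_tray: Grey plastic long open tray, fixed to the bench: 100 mm (x) by 220 mm (y) outside, wall 5 mm, rim 28 mm above the bench, inner floor 5 mm above the bench. Origin: centre of its underside; z up. y along its length.
Mind the look-alikes: they are no part of the job. What is shaped like the round_tub but red is not meant.

How it is judged:
By the outcome, as a careful person would: the job done as asked, in the order asked, and still so for the second after the job is handed in, with the robot touching nothing.
It also fails if it takes over 128 s, if anything falls off the work surface, if the arm or the gripper's body presses on something with over 40 N, if the wrist force passes 120 N, or if a joint passes its speed limit or range.

## Working session

There is one attempt and no reset: what is moved stays moved. The work goes in short steps, Python scripts to look and compute and a tool call to move; the robot and the scene stay as the last step left them, time stands still between calls to the robot, and variables do not carry over. Pictures are saved under pics/ and viewed, at most 14 in all, crops included, and the job is handed in when it is done.

Besides the shell and the picture viewer there is one more tool, called after "Call:" by a JSON object that holds its "fn" and its "kwargs", one argument or row to a line. servo_tool: Moves the arm, as the interface text tells. Its arguments: {"type":"object","properties":{"rows":{"type":"array","items":{"type":"array","items":{"type":"number"}}}},"required":["rows"]}

```bash
mkdir -p pics; cat > h.py <<'E'
import numpy as np, cv2
from workcell import ctrl
def grab(n,save=None):
    ci=ctrl.camera_info(n); im,d=ctrl.get_image(n)
    if save: cv2.imwrite('pics/'+save,im[:,:,::-1])
    return ci,im,d
def rays(ci,uv):
    uv=np.asarray(uv,float).reshape(-1,2);K=np.array(ci['intrinsics']);R=np.array(ci['R']);t=np.array(ci['t'])
    p=np.c_[(uv[:,0]-K[0,2])/K[0,0],(uv[:,1]-K[1,2])/K[1,1]];s=p.copy()
    for _ in range(20): s=p/(1+ci['k1']*(s**2).sum(1,keepdims=True))
    return -R.T@t, np.c_[s,np.ones(len(s))]@R   # dir per unit depth
def plane(ci,uv,z):
    c,d=rays(ci,uv); return c+d*((z-c[2])/d[:,2])[:,None]
def cloud(ci,D):
    v,u=np.mgrid[:D.shape[0],:D.shape[1]]
    c,d=rays(ci,np.c_[u.ravel(),v.ravel()]); P=c+d*D.reshape(-1,1); P[D.ravel()==0]=np.nan
    return P.reshape(*D.shape,3)
E
python3 - <<'E'
from h import *
o=ctrl.get_obs();print(o['t'],o['ee_pos'],o['orientation'],o['width'],ctrl.grasp_offset)
for n in ['top','scene','wrist']:
    ci,im,d=grab(n,n+'0.png'); print(n,np.round(ci['intrinsics'],1).tolist(),ci['k1'],np.round(-np.array(ci['R']).T@ci['t']),np.round(ci['R'],2).tolist())
    np.savez(n+'0.npz',im=im,d=d,P=cloud(ci,d))
E
```

```text
0.0 [ 212.26282455 -587.26757053  221.91167743] [-3.09300875e+00 -5.41794116e-01  3.89101166e-04] 87.91056380548562 18.700000000000003
top [[404.0, 0.0, 265.7], [0.0, 404.0, 192.2], [0.0, 0.0, 1.0]] -0.07455421902097221 [226. -45. 964.] [[-0.01, -1.0, 0.01], [-0.97, 0.01, -0.23], [0.23, -0.01, -0.97]]
scene [[355.6, 0.0, 258.1], [0.0, 355.6, 192.6], [0.0, 0.0, 1.0]] -0.006820405096832021 [851. 533. 797.] [[-0.8, 0.59, 0.01], [0.44, 0.6, -0.67], [-0.4, -0.54, -0.74]]
wrist [[287.9, 0.0, 258.1], [0.0, 287.9, 188.9], [0.0, 0.0, 1.0]] -0.024589663063646065 [ 283. -561.  384.] [[0.34, -0.94, -0.0], [-0.9, -0.33, 0.28], [-0.26, -0.09, -0.96]]
```

View pics/top0.png

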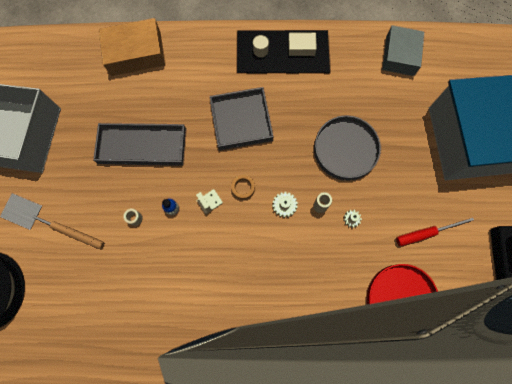

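View pics/scene0.png

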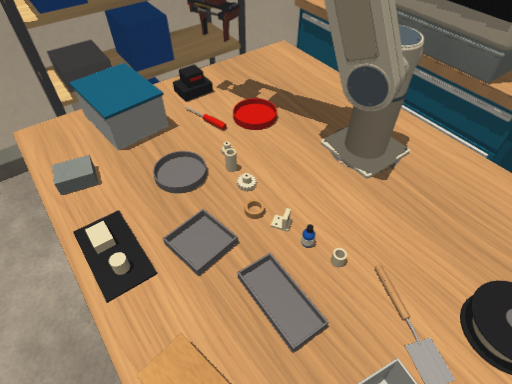

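The top view shows, left to right: short tube (132,218), glue bottle (170,206), bracket (208,202), tape (243,188), large gear (285,205), tall tube (323,203) and small gear (353,219). The tray is at (141,145), the bin at (241,119) and the grey tub at (347,148). The scene view agrees, and the red tub stands near the base.

```bash
python3 - <<'E'
from h import *
ci=ctrl.camera_info('top');a=np.load('top0.npz');im=a['im'];P=a['P'];hsv=cv2.cvtColor(im,cv2.COLOR_RGB2HSV)
S=np.load('scene0.npz');SP=S['P'].reshape(-1,3)
for n,(u,v) in dict(tshort=(132,218),glue=(170,206),brk=(208,202),tape=(243,188),glarge=(285,205),ttall=(323,203),gsmall=(353,219)).items():
    Q=P[v-18:v+18,u-18:u+18].reshape(-1,3);Q=Q[Q[:,2]>8]
    zt=np.percentile(Q[:,2],95);T=Q[Q[:,2]>zt-6]
    c=(T.min(0)+T.max(0))/2
    s=SP[(np.hypot(SP[:,0]-c[0],SP[:,1]-c[1])<30)&(SP[:,2]>8)]
    print(n,'ztop %.0f'%zt,'top ctr',c[:2].round(1),'all ctr',((Q.min(0)+Q.max(0))/2)[:2].round(1),'size',np.ptp(T,axis=0)[:2].round(),np.ptp(Q,axis=0)[:2].round(),'scene ztop %.0f'%np.percentile(s[:,2],95) , s[s[:,2]>np.percentile(s[:,2],95)-6].mean(0).round(1))
m=((hsv[...,1]<60)&(hsv[...,2]<170)).astype('uint8')
for n,(u,v) in dict(tray=(141,145),bin=(241,119),tub=(347,148)).items():
    M=np.zeros_like(m);M[v-45:v+45,u-50:u+50]=m[v-45:v+45,u-50:u+50]
    cs,_=cv2.findContours(M,0,2);c=max(cs,key=cv2.contourArea).reshape(-1,2)
    fl=P[v-5:v+5,u-5:u+5,2].mean()
    Q=P[v-45:v+45,u-50:u+50].reshape(-1,3);Q=Q[(Q[:,2]>20)&(Q[:,2]<35)]
    W=plane(ci,c,28)[:,:2].astype('f4'); print(n,'rect28',cv2.minAreaRect(W),'cloud rect',cv2.minAreaRect(Q[:,:2].astype('f4')),'floor %.1f rim %.1f'%(fl,np.percentile(Q[:,2],80)))
E
python3 - <<'E'
import cv2
im=cv2.imread('pics/top0.png')[165:250,110:380];cv2.imwrite('pics/topc.png',cv2.resize(im,None,fx=2.9,fy=2.9,interpolation=2))
E
```

```text
tshort ztop 40 top ctr [395.9 263.6] all ctr [395.1 263.4] size [32. 32.] [33. 32.] scene ztop 40 [395.  268.3  37.6]
glue ztop 73 top ctr [419.3 174.6] all ctr [417.4 173.2] size [16. 17.] [32. 33.] scene ztop 73 [420.3 178.9  71.8]
brk ztop 52 top ctr [428.2  94.9] all ctr [434.5  84.7] size [35. 29.] [57. 58.] scene ztop 52 [428.7  98.   50.4]
tape ztop 24 top ctr [468.9   3.2] all ctr [468.6   3.2] size [57. 56.] [57. 56.] scene ztop 25 [468.5   4.   22.6]
glarge ztop 39 top ctr [425.9 -97.6] all ctr [425.8 -96.5] size [24. 24.] [59. 58.] scene ztop 40 [425.6 -93.3  39.3]
ttall ztop 72 top ctr [ 423.5 -183.9] all ctr [ 422.8 -183.9] size [33. 35.] [34. 35.] scene ztop 71 [ 424.8 -180.6   69.7]
gsmall ztop 38 top ctr [ 389.8 -260.1] all ctr [ 390.  -259.9] size [19. 21.] [41. 42.] scene ztop 38 [ 391.  -255.4   36.1]
tray rect28 ((577.3200073242188, 259.3983154296875), (221.72564697265625, 105.1019515991211), 89.2273941040039) cloud rect ((582.2736206054688, 260.7074279785156), (221.40777587890625, 101.94510650634766), 88.5323486328125) floor 5.4 rim 29.0
bin rect28 ((644.5846557617188, 8.762519836425781), (147.01608276367188, 138.4892120361328), 10.47729206085205) cloud rect ((649.0239868164062, 9.671310424804688), (143.26824951171875, 140.57261657714844), 10.251169204711914) floor nan rim 29.2
tub rect28 ((566.6260986328125, -252.90869140625), (160.72509765625, 165.82766723632812), 85.53303527832031) cloud rect ((568.4511108398438, -254.56834411621094), (163.21112060546875, 162.36013793945312), 14.556242942810059) floor nan rim 29.3
```

View pics/topc.png

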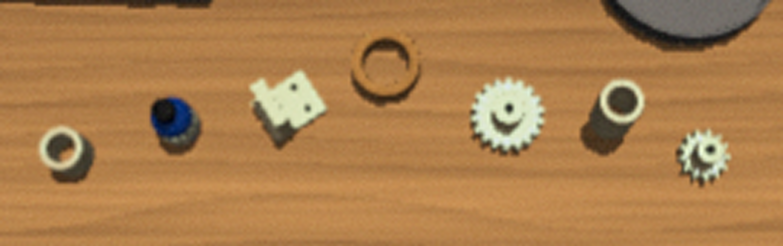

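Call:
{"fn": "servo_tool", "kwargs": {
  "rows": [
    [0,0,-0.816,0.75,-0.605,0,87],
    [0,0,-0.816,0.75,-0.605,0,87],
    [0,0,-0.816,0.75,-0.605,0,87],
    [0,0,-0.816,0.75,-0.605,0,87],
    [0,0,-0.816,0.75,-0.605,0,87],
    [0,0,-0.816,0.75,-0.605,0,87],
    [0,0,-0.816,0.75,-0.605,0,87],
    [0,0,-0.816,0.75,-0.605,0,87],
    [0,0,-0.816,0.75,-0.605,0,87],
    [0,0,-0.816,0.75,-0.605,0,87]
  ]
}}

```text
t: 1.4
ee_pos: [312.3, -423.0, 222.6]
orientation: [-2.223, -2.22, -0.0]
ft_force: [-0.1, 0.5, 0.2]
width: 87.2
grasp_force: 0.0
```

```bash
python3 - <<'E'
from h import *
from scipy.spatial.transform import Rotation as Ro
o=ctrl.get_obs();print(o['t'],o['ee_pos'].round(1),Ro.from_rotvec(o['orientation']).as_matrix().round(3).tolist(),np.round(o['qpos'],2))
for f,(z) in (('top0',0),('scene0',0)):
    P=np.load(f+'.npz')['P'].reshape(-1,3);k=np.hypot(P[:,0]-434,P[:,1]-85)<45
    T=P[k&(P[:,2]>30)&(P[:,2]<60)];B=P[k&(P[:,2]>5)]
    for q in(T,B):
        print(f,len(q),cv2.minAreaRect(q[:,:2].astype('f4')))
E
```

```text
1.4 [ 312.3 -423.   222.6] [[0.001, 1.0, -0.0], [1.0, -0.001, 0.0], [0.0, -0.0, -1.0]] [-0.96  0.28  1.85 -0.    1.02 -0.96]
top0 97 ((428.2996826171875, 95.29222869873047), (40.242584228515625, 12.249252319335938), 34.07333755493164)
top0 356 ((433.6748962402344, 88.63706970214844), (42.88034439086914, 57.79981994628906), 34.46513748168945)
scene0 87 ((428.011962890625, 97.38101196289062), (41.69470977783203, 12.368315696716309), 34.09883117675781)
scene0 273 ((430.59307861328125, 84.7545166015625), (53.86433029174805, 50.03546142578125), 34.02300262451172)
```

Call:
{"fn": "servo_tool", "kwargs": {
  "rows": [
    [0,0,0,0.95,0.57,0,87],
    [0,0,0,0.95,0.57,0,87],
    [0,0,0,0.95,0.57,0,87],
    [0,0,0,0.95,0.57,0,87],
    [0,0,0,0.95,0.57,0,87],
    [0,0,0,0.95,0.57,0,87],
    [0,0,0,0.95,0.57,0,87]
  ]
}}

```text
t: 2.28
ee_pos: [425.9, -234.0, 222.6]
orientation: [-2.223, -2.22, 0.0]
ft_force: [-0.6, -0.9, -0.6]
width: 87.1
grasp_force: 0.0
```

Call:
{"fn": "servo_tool", "kwargs": {
  "rows": [
    [0,0,0,0.4,0,0,87],
    [0,0,0,0.4,0,0,87],
    [0,0,0,0.4,0,0,87],
    [0,0,0,0.4,0,0,87]
  ]
}}

```text
t: 2.78
ee_pos: [426.8, -154.1, 222.9]
orientation: [2.221, 2.22, 0.0]
ft_force: [-0.7, -0.5, -0.5]
width: 87.1
grasp_force: 0.0
```

```bash
python3 - <<'E'
from h import *
o=ctrl.get_obs();print(o['t'],o['ee_pos'].round(1))
ci,im,d=grab('wrist','w1.png');P=cloud(ci,d)
np.savez('w1.npz',im=im,d=d,P=P)
Q=P.reshape(-1,3)
for n,c,r in (('gl',(426,-97),22),('gs',(390,-259),22),('tt',(423,-183),25),('br',(428,96),35)):
    q=Q[np.hypot(Q[:,0]-c[0],Q[:,1]-c[1])<r]; 
    if len(q)<20: continue
    zt=np.percentile(q[:,2],97); T=q[q[:,2]>zt-5]; print(n,zt.round(1),((T.min(0)+T.max(0))/2).round(1),np.ptp(T,axis=0).round(1))
E
```

```text
2.775 [ 426.8 -154.1  222.9]
gl 39.7 [425.8 -96.5  38.6] [23.7 25.4  5.2]
gs 37.3 [ 390.7 -257.3   35.5] [21.6 20.8  6.2]
tt 71.0 [ 424.6 -182.5   69.1] [34.8 34.9  6.2]
```

View pics/w1.png

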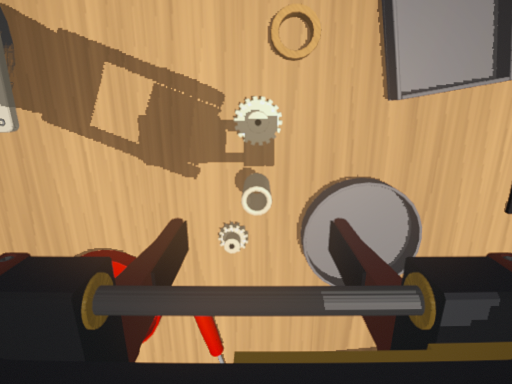

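The wrist view shows the large gear (258,120), tall tube (256,200), small gear (233,238) and grey tub (362,235). Positions agree with the top view to about 2 mm, so I'm going for the large gear hub.

Call:
{"fn": "servo_tool", "kwargs": {
  "rows": [
    [0,0,0,0.287,-0.005,0.6,60],
    [0,0,0,0.287,-0.005,0.6,60],
    [0,0,0,0.287,-0.005,0.6,60],
    [0,0,0,0.287,-0.005,0.6,60],
    [0,0,0,0.287,-0.005,0.6,60]
  ]
}}

```text
t: 3.45
ee_pos: [427.2, -96.8, 104.4]
orientation: [2.22, 2.218, 0.003]
ft_force: [0.5, 0.5, -0.1]
width: 59.9
grasp_force: 0.0
```

Call:
{"fn": "servo_tool", "kwargs": {
  "rows": [
    [0,0,0,0,0,0.25,60],
    [0,0,0,0,0,0.415,60],
    [0,0,0,0,0,0.415,60],
    [0,0,0,0,0,0.415,60]
  ]
}}

```text
t: 3.95
ee_pos: [426.7, -96.2, 21.2]
orientation: [2.22, 2.219, 0.002]
ft_force: [0.1, -0.7, 0.9]
width: 60.3
grasp_force: 0.0
```

Call:
{"fn": "servo_tool", "kwargs": {
  "rows": [
    [0,0,0,0,0,0.008,60],
    [0,0,0,0,0,0.008,10],
    [0,0,0,0,0,0.008,10],
    [0,0,0,0,0,0.008,10],
    [0,0,0,0,0,0.008,10],
    [0,0,0,0,0,0.008,10]
  ]
}}

```text
t: 4.7
ee_pos: [425.4, -95.6, 18.1]
orientation: [-2.221, -2.221, -0.0]
ft_force: [-0.0, 0.5, 2.4]
width: 25.1
grasp_force: 30.0
```

Call:
{"fn": "servo_tool", "kwargs": {
  "rows": [
    [0,0,0,0,0,-0.2,10],
    [0,0,0,0,0,-0.35,10],
    [0,0,0,0,0,-0.35,10],
    [0,0,0,0,0,-0.35,10]
  ]
}}

```text
t: 5.2
ee_pos: [424.9, -95.5, 87.5]
orientation: [-2.221, -2.221, 0.0]
ft_force: [0.2, 0.1, -1.1]
width: 25.3
grasp_force: 30.0
```

Call:
{"fn": "servo_tool", "kwargs": {
  "rows": [
    [0,0,0,-0.617,0.715,0,10],
    [0,0,0,-0.617,0.715,0,10],
    [0,0,0,-0.617,0.715,0,10],
    [0,0,0,-0.617,0.715,0,10],
    [0,0,0,-0.617,0.715,0,10],
    [0,0,0,-0.617,0.715,0,10]
  ]
}}

```text
t: 5.95
ee_pos: [566.6, -217.8, 87.0]
orientation: [-2.219, -2.22, 0.002]
ft_force: [1.0, 0.5, -1.0]
width: 25.4
grasp_force: 30.0
```

Call:
{"fn": "servo_tool", "kwargs": {
  "rows": [
    [0,0,0,0,0,0.2,10],
    [0,0,0,0,0,0.3,10],
    [0,0,0,0,0,0.315,10],
    [0,0,0,0,0,0.315,10],
    [0,0,0,0,0,0.315,10]
  ]
}}

```text
t: 6.58
ee_pos: [569.1, -219.2, 26.1]
orientation: [2.22, 2.22, 0.001]
ft_force: [-0.6, -0.1, -0.2]
width: 25.2
grasp_force: 30.0
```

Call:
{"fn": "servo_tool", "kwargs": {
  "rows": [
    [0,0,0,0,0,0.012,10],
    [0,0,0,0,0,0.012,10],
    [0,0,0,0,0,0.012,50],
    [0,0,0,0,0,0.012,50],
    [0,0,0,0,0,0.012,50],
    [0,0,0,0,0,0.012,50]
  ]
}}

```text
t: 7.32
ee_pos: [568.3, -219.0, 22.6]
orientation: [-2.221, -2.221, 0.0]
ft_force: [0.2, -0.0, -0.6]
width: 49.8
grasp_force: 0.0
```

Call:
{"fn": "servo_tool", "kwargs": {
  "rows": [
    [0,0,0,0,0,-0.2,60],
    [0,0,0,0,0,-0.45,60],
    [0,0,0,0,0,-0.5,60],
    [0,0,0,0,0,-0.5,60]
  ]
}}

```text
t: 7.82
ee_pos: [568.5, -219.0, 123.0]
orientation: [2.221, 2.221, 0.001]
ft_force: [-0.7, -0.7, 0.5]
width: 60.0
grasp_force: 0.0
```

Call:
{"fn": "servo_tool", "kwargs": {
  "rows": [
    [0,0,0,-0.197,-0.89,0,60],
    [0,0,0,-0.197,-0.89,0,60],
    [0,0,0,-0.197,-0.89,0,60],
    [0,0,0,-0.197,-0.89,0,60],
    [0,0,0,-0.197,-0.89,0,60],
    [0,0,0,-0.197,-0.89,0,60]
  ]
}}

```text
t: 8.57
ee_pos: [391.6, -258.4, 122.3]
orientation: [2.22, 2.222, 0.0]
ft_force: [0.9, -0.4, 0.3]
width: 59.8
grasp_force: 0.0
```

Call:
{"fn": "servo_tool", "kwargs": {
  "rows": [
    [0,0,0,0,0,0.25,60],
    [0,0,0,0,0,0.45,60],
    [0,0,0,0,0,0.525,60],
    [0,0,0,0,0,0.525,60],
    [0,0,0,0,0,0.525,60]
  ]
}}

```text
t: 9.2
ee_pos: [391.3, -258.8, 18.6]
orientation: [2.22, 2.221, 0.0]
ft_force: [0.4, -0.3, -0.6]
width: 60.4
grasp_force: 0.0
```

Call:
{"fn": "servo_tool", "kwargs": {
  "rows": [
    [0,0,0,0,0,0.004,60],
    [0,0,0,0,0,0.004,10],
    [0,0,0,0,0,0.004,10],
    [0,0,0,0,0,0.004,10],
    [0,0,0,0,0,0.004,10],
    [0,0,0,0,0,0.004,10]
  ]
}}

```text
t: 9.95
ee_pos: [390.4, -258.4, 16.9]
orientation: [-2.222, -2.221, -0.0]
ft_force: [-1.3, 0.7, 1.1]
width: 21.1
grasp_force: 30.0
```

Call:
{"fn": "servo_tool", "kwargs": {
  "rows": [
    [0,0,0,0,0,-0.2,10],
    [0,0,0,0,0,-0.35,10],
    [0,0,0,0,0,-0.35,10],
    [0,0,0,0,0,-0.35,10]
  ]
}}

```text
t: 10.45
ee_pos: [390.0, -258.1, 86.3]
orientation: [-2.221, -2.221, 0.0]
ft_force: [0.7, -0.4, -0.4]
width: 21.5
grasp_force: 30.0
```

Call:
{"fn": "servo_tool", "kwargs": {
  "rows": [
    [0,0,0,-0.155,0.89,0,10],
    [0,0,0,-0.155,0.89,0,10],
    [0,0,0,-0.155,0.89,0,10],
    [0,0,0,-0.155,0.89,0,10],
    [0,0,0,-0.155,0.89,0,10],
    [0,0,0,-0.155,0.89,0,10],
    [0,0,0,-0.155,0.89,0,10]
  ]
}}

```text
t: 11.32
ee_pos: [567.3, -289.3, 86.8]
orientation: [-2.222, -2.22, 0.0]
ft_force: [-0.6, -0.1, 0.6]
width: 21.3
grasp_force: 30.0
```

Call:
{"fn": "servo_tool", "kwargs": {
  "rows": [
    [0,0,0,0,0,0.2,10],
    [0,0,0,0,0,0.3,10],
    [0,0,0,0,0,0.318,10],
    [0,0,0,0,0,0.318,10],
    [0,0,0,0,0,0.318,10],
    [0,0,0,0,0,0.318,10]
  ]
}}

```text
t: 12.08
ee_pos: [569.0, -289.7, 24.2]
orientation: [2.22, 2.22, 0.001]
ft_force: [-0.4, 1.0, -1.3]
width: 21.3
grasp_force: 30.0
```

Call:
{"fn": "servo_tool", "kwargs": {
  "rows": [
    [0,0,0,0,0,0.005,10],
    [0,0,0,0,0,0.005,10],
    [0,0,0,0,0,0.005,45],
    [0,0,0,0,0,0.005,45],
    [0,0,0,0,0,0.005,45],
    [0,0,0,0,0,0.005,45]
  ]
}}

```text
t: 12.82
ee_pos: [568.4, -289.4, 22.3]
orientation: [-2.221, -2.221, 0.0]
ft_force: [-0.8, -0.4, -0.3]
width: 45.1
grasp_force: 0.0
```

Call:
{"fn": "servo_tool", "kwargs": {
  "rows": [
    [0,0,0,0,0,-0.2,60],
    [0,0,0,0,0,-0.45,60],
    [0,0,0,0,0,-0.7,60],
    [0,0,0,0,0,-0.7,60]
  ]
}}

```text
t: 13.32
ee_pos: [570.9, -290.7, 166.9]
orientation: [2.216, 2.216, 0.004]
ft_force: [-0.7, 0.1, -0.6]
width: 59.7
grasp_force: 0.0
```

Call:
{"fn": "servo_tool", "kwargs": {
  "rows": [
    [0,0,0,0.532,-0.72,0,60],
    [0,0,0,0.532,-0.72,0,60],
    [0,0,0,0.532,-0.72,0,60],
    [0,0,0,0.532,-0.72,0,60],
    [0,0,0,0.532,-0.72,0,60],
    [0,0,0,0.532,-0.72,0,60],
    [0,0,0,0.532,-0.72,0,60]
  ]
}}

```text
t: 14.2
ee_pos: [425.2, -183.6, 162.1]
orientation: [2.222, 2.221, 0.0]
ft_force: [0.3, -0.9, -1.0]
width: 60.0
grasp_force: 0.0
```

```bash
python3 - <<'E'
from h import *
o=ctrl.get_obs();print(o['t'],o['ee_pos'].round(1))
ci,im,d=grab('scene','s1.png');cv2.imwrite('pics/s1c.png',cv2.resize(im[100:280,120:360,::-1],None,fx=2.5,fy=2.5))
P=cloud(ci,d).reshape(-1,3)
for c,r in (((568,-219),28),((568,-289),20)):
    q=P[(np.hypot(P[:,0]-c[0],P[:,1]-c[1])<r)&(P[:,2]>7)&(P[:,2]<60)];print(len(q),np.percentile(q[:,2],[20,50,90,99]).round(1), q[q[:,2]>36].mean(0).round(1))
E
```

```text
14.2 [ 425.2 -183.6  162.1]
213 [20.6 22.7 43.8 46.2] [ 568.4 -215.8   42.8]
124 [17.4 21.4 41.7 43.4] [ 567.4 -286.1   41.1]
```

View pics/s1c.png

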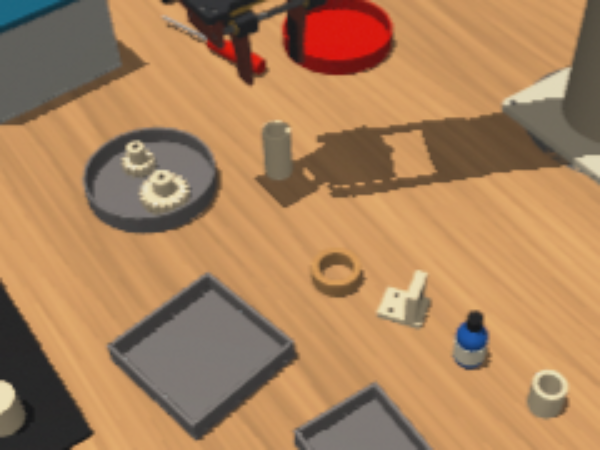

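Both gears lie flat, hub up, in the grey tub (crop (137,155) and (165,185)); the tall tube is next.

Call:
{"fn": "servo_tool", "kwargs": {
  "rows": [
    [0,0,0,0,0,0.25,60],
    [0,0,0,0,0,0.5,60],
    [0,0,0,0,0,0.635,60],
    [0,0,0,0,0,0.635,60],
    [0,0,0,0,0,0.635,60]
  ]
}}

```text
t: 14.88
ee_pos: [425.1, -183.4, 35.9]
orientation: [2.221, 2.221, 0.0]
ft_force: [0.6, 0.6, 0.7]
width: 60.0
grasp_force: 0.0
```

Call:
{"fn": "servo_tool", "kwargs": {
  "rows": [
    [0,0,0,0,0,0,60],
    [0,0,0,0,0,0,20],
    [0,0,0,0,0,0,20],
    [0,0,0,0,0,0,20],
    [0,0,0,0,0,0,20]
  ]
}}

```text
t: 15.5
ee_pos: [424.7, -183.1, 35.6]
orientation: [2.221, 2.221, 0.0]
ft_force: [0.4, 0.7, 5.9]
width: 36.5
grasp_force: 30.0
```

Call:
{"fn": "servo_tool", "kwargs": {
  "rows": [
    [0,0,0,0,0,-0.2,20],
    [0,0,0,0,0,-0.45,20],
    [0,0,0,0,0,-0.5,20],
    [0,0,0,0,0,-0.5,20],
    [0,0,0,0,0,-0.5,20]
  ]
}}

```text
t: 16.12
ee_pos: [423.4, -182.6, 134.0]
orientation: [-2.22, -2.22, 0.001]
ft_force: [-0.2, -0.2, -0.7]
width: 36.6
grasp_force: 30.0
```

Call:
{"fn": "servo_tool", "kwargs": {
  "rows": [
    [0,0,0,0.9,0.4,0,20],
    [0,0,0,0.9,0.4,0,20],
    [0,0,0,0.9,0.4,0,20],
    [0,0,0,0.9,0.4,0,20],
    [0,0,0,0.9,0.4,0,20]
  ]
}}

```text
t: 16.75
ee_pos: [503.4, -2.6, 133.9]
orientation: [-2.218, -2.222, 0.003]
ft_force: [-0.1, -0.5, -0.3]
width: 36.3
grasp_force: 30.0
```

Call:
{"fn": "servo_tool", "kwargs": {
  "rows": [
    [0,0,0,0.9,0.38,0,20],
    [0,0,0,0.9,0.38,0,20],
    [0,0,0,0.9,0.38,0,20],
    [0,0,0,0.9,0.38,0,20],
    [0,0,0,0.9,0.38,0,20]
  ]
}}

```text
t: 17.38
ee_pos: [579.6, 175.5, 134.3]
orientation: [-2.221, -2.22, 0.003]
ft_force: [-0.7, -0.6, 0.2]
width: 36.0
grasp_force: 30.0
```

Call:
{"fn": "servo_tool", "kwargs": {
  "rows": [
    [0,0,0,0.665,0,0,20],
    [0,0,0,0.665,0,0,20],
    [0,0,0,0.665,0,0,20],
    [0,0,0,0.665,0,0,20],
    [0,0,0,0.665,0,0,20],
    [0,0,0,0.665,0,0,20],
    [0,0,0,0.665,0,0,20]
  ]
}}

```text
t: 18.25
ee_pos: [580.6, 309.0, 135.4]
orientation: [2.223, 2.22, -0.0]
ft_force: [0.2, 0.2, 0.1]
width: 36.7
grasp_force: 30.0
```

Call:
{"fn": "servo_tool", "kwargs": {
  "rows": [
    [0,0,0,0,0,0.2,20],
    [0,0,0,0,0,0.4,20],
    [0,0,0,0,0,0.465,20],
    [0,0,0,0,0,0.465,20],
    [0,0,0,0,0,0.465,20],
    [0,0,0,0,0,0.465,20]
  ]
}}

```text
t: 19.0
ee_pos: [581.1, 310.3, 43.3]
orientation: [2.221, 2.221, 0.003]
ft_force: [0.7, -0.3, -0.1]
width: 36.6
grasp_force: 30.0
```

Call:
{"fn": "servo_tool", "kwargs": {
  "rows": [
    [0,0,0,0,0,0.007,20],
    [0,0,0,0,0,0.007,20],
    [0,0,0,0,0,0.007,20]
  ]
}}

```text
t: 19.38
ee_pos: [580.4, 310.0, 40.9]
orientation: [2.221, 2.221, 0.0]
ft_force: [-0.4, -0.0, -0.7]
width: 36.4
grasp_force: 30.0
```

Call:
{"fn": "servo_tool", "kwargs": {
  "rows": [
    [0,0,0,0,0,0,40],
    [0,0,0,0,0,0,45],
    [0,0,0,0,0,0,56],
    [0,0,0,0,0,0,60],
    [0,0,0,0,0,0,60]
  ]
}}

```text
t: 20.0
ee_pos: [580.4, 310.0, 40.9]
orientation: [-2.221, -2.221, 0.0]
ft_force: [-0.1, 0.6, 0.0]
width: 60.3
grasp_force: 0.0
```

Call:
{"fn": "servo_tool", "kwargs": {
  "rows": [
    [0,0,0,0,0,-0.2,60],
    [0,0,0,0,0,-0.5,60],
    [0,0,0,0,0,-0.5,60],
    [0,0,0,0,0,-0.5,60]
  ]
}}

```text
t: 20.5
ee_pos: [580.1, 309.9, 140.7]
orientation: [-2.221, -2.221, 0.0]
ft_force: [-0.2, 0.2, -0.7]
width: 60.0
grasp_force: 0.0
```

Call:
{"fn": "servo_tool", "kwargs": {
  "rows": [
    [0,0,0,-0.225,-0.92,0,60],
    [0,0,0,-0.225,-0.92,0,60],
    [0,0,0,-0.225,-0.92,0,60],
    [0,0,0,-0.225,-0.92,0,60],
    [0,0,0,-0.225,-0.92,0,60],
    [0,0,0,-0.225,-0.92,0,60],
    [0,0,0,-0.225,-0.92,0,60]
  ]
}}

```text
t: 21.38
ee_pos: [397.4, 265.3, 140.7]
orientation: [2.222, 2.221, 0.0]
ft_force: [0.5, 0.2, -0.0]
width: 60.2
grasp_force: 0.0
```

```bash
python3 - <<'E'
from h import *
o=ctrl.get_obs();print(o['t'],o['ee_pos'].round(1))
ci,im,d=grab('wrist','w2.png');P=cloud(ci,d).reshape(-1,3)
c2,im2,d2=grab('top','t2.png');P2=cloud(c2,d2).reshape(-1,3)
for nm,Q in (('wrist',P),('top',P2)):
  for n,c,r,lo in (('ts',(396,264),28,25),('tt',(580,310),28,60)):
    q=Q[(np.hypot(Q[:,0]-c[0],Q[:,1]-c[1])<r)&(Q[:,2]>lo)&(Q[:,2]<85)]
    if len(q)<10: continue
    zt=np.percentile(q[:,2],97); T=q[q[:,2]>zt-5]; print(nm,n,zt.round(1),((T.min(0)+T.max(0))/2).round(1),np.ptp(T,axis=0).round(1))
E
```

```text
21.375 [397.4 265.3 140.7]
wrist ts 39.4 [395.  267.5  37.2] [35.6 34.9  5.4]
wrist tt 76.4 [578.6 309.7  74.3] [35.9 34.3  5.8]
top ts 40.7 [395.4 263.6  38.8] [31.5 34.7  6.1]
top tt 77.9 [579.2 307.5  76. ] [32.5 36.   6.2]
```

View pics/t2.png

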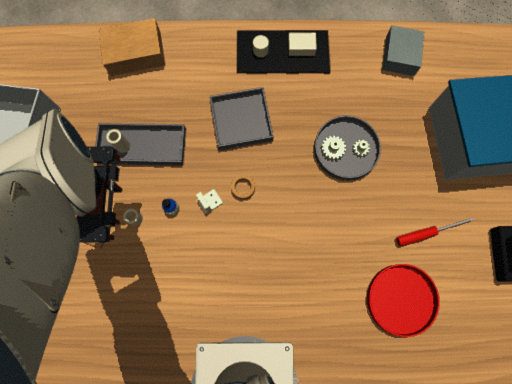

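The tall tube stands in the tray (114,135) and both gears are in the tub (333,147) and (361,148). The gripper is above the short tube.

Call:
{"fn": "servo_tool", "kwargs": {
  "rows": [
    [0,0,0,0.003,-0.007,0.25,60],
    [0,0,0,0.003,-0.007,0.5,60],
    [0,0,0,0.003,-0.007,0.645,60],
    [0,0,0,0.003,-0.007,0.645,60],
    [0,0,0,0.003,-0.007,0.645,60]
  ]
}}

```text
t: 22.1
ee_pos: [395.7, 266.0, 12.6]
orientation: [2.221, 2.221, 0.002]
ft_force: [0.1, 0.6, -0.0]
width: 59.9
grasp_force: 0.0
```

Call:
{"fn": "servo_tool", "kwargs": {
  "rows": [
    [0,0,0,0,0,0,60],
    [0,0,0,0,0,0,20],
    [0,0,0,0,0,0,20],
    [0,0,0,0,0,0,20],
    [0,0,0,0,0,0,20]
  ]
}}

```text
t: 22.72
ee_pos: [395.2, 265.7, 12.2]
orientation: [2.221, 2.221, 0.001]
ft_force: [-1.5, -0.4, 6.5]
width: 36.1
grasp_force: 30.0
```

Call:
{"fn": "servo_tool", "kwargs": {
  "rows": [
    [0,0,0,0,0,-0.2,20],
    [0,0,0,0,0,-0.35,20],
    [0,0,0,0,0,-0.35,20],
    [0,0,0,0,0,-0.35,20]
  ]
}}

```text
t: 23.22
ee_pos: [394.6, 265.3, 81.3]
orientation: [-2.221, -2.221, 0.001]
ft_force: [-0.6, -0.1, -0.7]
width: 36.0
grasp_force: 30.0
```

Call:
{"fn": "servo_tool", "kwargs": {
  "rows": [
    [0,0,0,-0.275,0.925,0,20],
    [0,0,0,-0.275,0.925,0,20],
    [0,0,0,-0.275,0.925,0,20],
    [0,0,0,-0.275,0.925,0,20],
    [0,0,0,-0.275,0.925,0,20],
    [0,0,0,-0.275,0.925,0,20],
    [0,0,0,-0.275,0.925,0,20]
  ]
}}

```text
t: 24.1
ee_pos: [578.6, 211.1, 81.6]
orientation: [-2.22, -2.222, 0.002]
ft_force: [0.2, -0.6, 0.5]
width: 36.1
grasp_force: 30.0
```

Call:
{"fn": "servo_tool", "kwargs": {
  "rows": [
    [0,0,0,0,0,0.2,20],
    [0,0,0,0,0,0.3,20],
    [0,0,0,0,0,0.318,20],
    [0,0,0,0,0,0.318,20],
    [0,0,0,0,0,0.318,20],
    [0,0,0,0,0,0.318,20]
  ]
}}

```text
t: 24.85
ee_pos: [580.5, 210.8, 18.9]
orientation: [2.221, 2.221, 0.002]
ft_force: [-0.1, 0.3, -1.1]
width: 36.6
grasp_force: 30.0
```

Call:
{"fn": "servo_tool", "kwargs": {
  "rows": [
    [0,0,0,0,0,0.005,20],
    [0,0,0,0,0,0.005,20],
    [0,0,0,0,0,0.005,42],
    [0,0,0,0,0,0.005,50],
    [0,0,0,0,0,0.005,50],
    [0,0,0,0,0,0.005,50]
  ]
}}

```text
t: 25.6
ee_pos: [580.0, 210.6, 17.3]
orientation: [-2.221, -2.221, 0.0]
ft_force: [0.1, -0.3, -0.3]
width: 50.2
grasp_force: 0.0
```

Call:
{"fn": "servo_tool", "kwargs": {
  "rows": [
    [0,0,0,0,0,-0.2,50],
    [0,0,0,0,0,-0.5,50],
    [0,0,0,0,0,-0.65,50],
    [0,0,0,0,0,-0.65,50],
    [0,0,0,0,0,-0.65,50]
  ]
}}

```text
t: 26.22
ee_pos: [579.3, 210.4, 146.3]
orientation: [-2.221, -2.221, 0.002]
ft_force: [0.2, 1.5, -0.1]
width: 50.0
grasp_force: 0.0
```

Call:
{"fn": "servo_tool", "kwargs": {
  "rows": [
    [0,0,0.652,-0.57,-0.76,0,50],
    [0,0,0.652,-0.57,-0.76,0,50],
    [0,0,0.652,-0.57,-0.76,0,50],
    [0,0,0.652,-0.57,-0.76,0,50],
    [0,0,0.652,-0.57,-0.76,0,50],
    [0,0,0.652,-0.57,-0.76,0,50],
    [0,0,0.652,-0.57,-0.76,0,50],
    [0,0,0.652,-0.57,-0.76,0,50]
  ]
}}

```text
t: 27.22
ee_pos: [427.4, 96.5, 146.5]
orientation: [-3.004, -0.919, 0.003]
ft_force: [-0.1, 0.2, 0.3]
width: 50.1
grasp_force: 0.0
```

```bash
python3 - <<'E'
from h import *
from scipy.spatial.transform import Rotation as Ro
o=ctrl.get_obs();R=Ro.from_rotvec(o['orientation']).as_matrix();print(o['t'],o['ee_pos'].round(1),R[:,1].round(3))
ci,im,d=grab('wrist','w3.png');c2,i2,d2=grab('top','t3.png');c3,i3,d3=grab('scene','s3.png')
for n,Q in (('w',cloud(ci,d)),('t',cloud(c2,d2)),('s',cloud(c3,d3))):
    P=Q.reshape(-1,3)
    q=P[(np.hypot(P[:,0]-428,P[:,1]-96)<35)&(P[:,2]>35)&(P[:,2]<60)]
    if len(q)>20:
        r=cv2.minAreaRect(q[:,:2].astype('f4'));print(n,'bracket',r,np.percentile(q[:,2],90), 'tool shift',(R.T@(np.array([*r[0],0])-o['ee_pos']))[:2].round(1))
    q=P[(np.hypot(P[:,0]-580,P[:,1]-210)<30)&(P[:,2]>35)&(P[:,2]<60)]
    if len(q)>20: print(n,'short',np.percentile(q[:,2],95).round(1),((q.min(0)+q.max(0))/2).round(1))
E
```

```text
27.225 [427.4  96.5 146.5] [ 0.559 -0.829 -0.001]
w bracket ((429.0350036621094, 96.38985443115234), (40.139957427978516, 11.464582443237305), 34.03913497924805) 51.10188765065959 tool shift [1.6 1.1]
s bracket ((428.0036315917969, 97.63739013671875), (41.585235595703125, 12.44903564453125), 34.11311340332031) 52.25118918663537 tool shift [ 1.4 -0.5]
s short 45.4 [578.6 212.6  40.7]
```

View pics/w3.png

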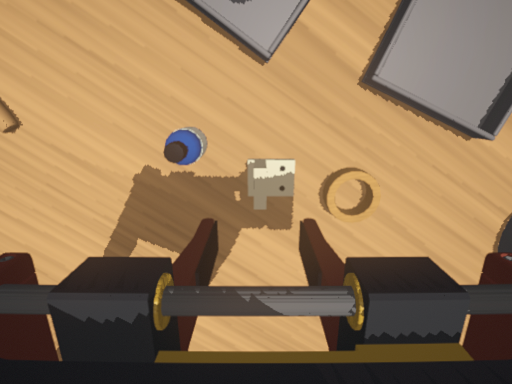

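The bracket (258,184) lies aligned between the fingers, the tape is at (350,195) and the bottle at (185,148), both clear. The short tube stands in the tray with its top at 45 mm.

Call:
{"fn": "servo_tool", "kwargs": {
  "rows": [
    [0,0,0,0.007,0,0.25,50],
    [0,0,0,0.007,0,0.5,50],
    [0,0,0,0.007,0,0.66,50],
    [0,0,0,0.007,0,0.66,50],
    [0,0,0,0.007,0,0.66,50]
  ]
}}

```text
t: 28.0
ee_pos: [429.7, 97.5, 16.1]
orientation: [3.004, 0.918, 0.001]
ft_force: [-0.2, -0.1, 0.9]
width: 50.1
grasp_force: 0.0
```

Call:
{"fn": "servo_tool", "kwargs": {
  "rows": [
    [0,0,0,0,0,0,50],
    [0,0,0,0,0,0,3],
    [0,0,0,0,0,0,3],
    [0,0,0,0,0,0,3],
    [0,0,0,0,0,0,3],
    [0,0,0,0,0,0,3]
  ]
}}

```text
t: 28.75
ee_pos: [429.2, 97.4, 15.3]
orientation: [3.005, 0.918, 0.0]
ft_force: [-0.0, -0.3, 1.8]
width: 12.0
grasp_force: 30.0
```

Call:
{"fn": "servo_tool", "kwargs": {
  "rows": [
    [0,0,0,0,0,-0.2,3],
    [0,0,0,0,0,-0.35,3],
    [0,0,0,0,0,-0.35,3],
    [0,0,0,0,0,-0.35,3]
  ]
}}

```text
t: 29.25
ee_pos: [428.7, 97.3, 84.7]
orientation: [-3.005, -0.918, 0.001]
ft_force: [-0.7, 0.3, -1.8]
width: 11.9
grasp_force: 30.0
```

Call:
{"fn": "servo_tool", "kwargs": {
  "rows": [
    [0,0,0,0.663,0.917,0,3],
    [0,0,0,0.663,0.917,0,3],
    [0,0,0,0.663,0.917,0,3],
    [0,0,0,0.663,0.917,0,3],
    [0,0,0,0.663,0.917,0,3],
    [0,0,0,0.663,0.917,0,3],
    [0,0,0,0.663,0.917,0,3],
    [0,0,0,0.663,0.917,0,3]
  ]
}}

```text
t: 30.25
ee_pos: [640.7, 19.9, 85.2]
orientation: [-3.004, -0.919, 0.001]
ft_force: [0.1, 0.3, -0.5]
width: 11.5
grasp_force: 30.0
```

Call:
{"fn": "servo_tool", "kwargs": {
  "rows": [
    [0,0,0,0,0,0.2,3],
    [0,0,0,0,0,0.3,3],
    [0,0,0,0,0,0.317,3],
    [0,0,0,0,0,0.317,3],
    [0,0,0,0,0,0.317,3],
    [0,0,0,0,0,0.317,3],
    [0,0,0,0,0,0.317,3]
  ]
}}

```text
t: 31.12
ee_pos: [641.9, 19.4, 22.4]
orientation: [3.004, 0.918, 0.001]
ft_force: [0.1, 0.9, -1.5]
width: 11.8
grasp_force: 30.0
```

Call:
{"fn": "servo_tool", "kwargs": {
  "rows": [
    [0,0,0,0,0,0.006,3],
    [0,0,0,0,0,0.006,3],
    [0,0,0,0,0,0.006,20],
    [0,0,0,0,0,0.006,35],
    [0,0,0,0,0,0.006,40],
    [0,0,0,0,0,0.006,40]
  ]
}}

```text
t: 31.88
ee_pos: [641.6, 19.3, 20.7]
orientation: [3.005, 0.918, 0.0]
ft_force: [-0.4, -0.3, -0.9]
width: 39.8
grasp_force: 0.0
```

Call:
{"fn": "servo_tool", "kwargs": {
  "rows": [
    [0,0,0,0,0,-0.2,40],
    [0,0,0,0,0,-0.5,40],
    [0,0,0,0,0,-0.8,40],
    [0,0,0,0,0,-0.8,40],
    [0,0,0,0,0,-0.8,40]
  ]
}}

```text
t: 32.5
ee_pos: [641.1, 19.4, 180.4]
orientation: [-3.005, -0.918, 0.0]
ft_force: [-0.4, -0.4, -0.3]
width: 39.7
grasp_force: 0.0
```

Call:
{"fn": "servo_tool", "kwargs": {
  "rows": [
    [0,0,0,-0.9,-0.3,-0.2,40],
    [0,0,0,-0.9,-0.3,-0.2,40],
    [0,0,0,-0.9,-0.3,-0.2,40],
    [0,0,0,-0.9,-0.3,-0.2,40],
    [0,0,0,-0.9,-0.3,-0.2,40],
    [0,0,0,-0.9,-0.3,-0.2,40],
    [0,0,0,-0.9,-0.3,-0.2,40],
    [0,0,0,-0.9,-0.3,-0.2,40]
  ]
}}

```text
t: 33.5
ee_pos: [459.2, -31.2, 220.3]
orientation: [-3.004, -0.918, 0.001]
ft_force: [0.4, -0.7, -0.6]
width: 40.0
grasp_force: 0.0
```

```bash
python3 - <<'E'
from h import *
ci,im,d=grab('scene','s4.png');P=cloud(ci,d).reshape(-1,3)
cv2.imwrite('pics/s4c.png',cv2.resize(im[100:360,110:370,::-1],None,fx=2.3,fy=2.3))
for n,c,r in (('br',(648,9),45),('ts',(580,210),25),('tt',(580,310),25)):
    q=P[(np.hypot(P[:,0]-c[0],P[:,1]-c[1])<r)&(P[:,2]>8)&(P[:,2]<90)];z=np.percentile(q[:,2],97);print(n,z.round(1),cv2.minAreaRect(q[q[:,2]>z-5][:,:2].astype('f4')))
E
```

```text
br 56.5 ((638.3801879882812, 20.079547882080078), (40.75392150878906, 12.860662460327148), 35.2862434387207)
ts 45.4 ((578.8577880859375, 212.3203582763672), (35.195735931396484, 33.2550163269043), 51.798606872558594)
tt 76.6 ((579.3956298828125, 310.76751708984375), (34.17538070678711, 34.43478012084961), 89.77291107177734)
```

View pics/s4c.png

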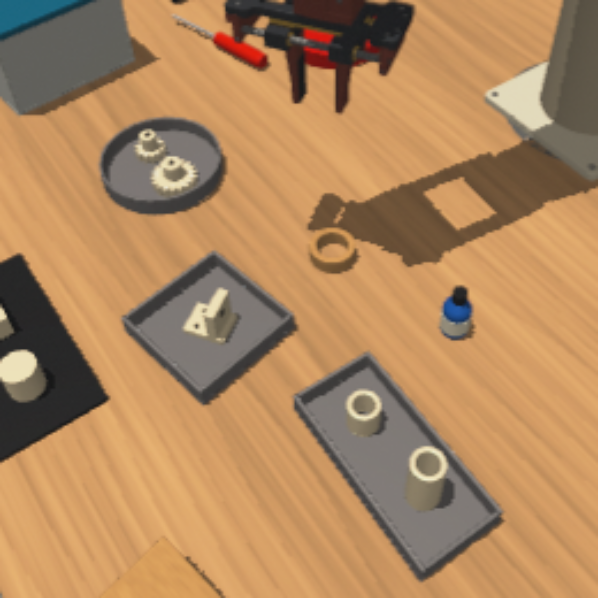

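The gears are in the tub at (150,143) and (174,173), the bracket stands in the bin (213,315), and the tubes stand in the tray at (364,411) and (427,478). The tape and bottle haven't moved, and the gripper is clear.

```bash
python3 -c "
from workcell import ctrl
print(ctrl.close_job())"
```

```text
the job is handed in; nothing more can be done
None
```

I handed the job in at about 33.5 s: the last camera check showed both gears hub up in the round tub, both tubes standing in the long tray, the bracket on its foot in the square bin, and the tape roll and glue bottle where they stood.

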